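Open the tight toothpick jar in the jar brace

TASK

The glass jar of spare toothpicks stands loose between the two jaws of the jar brace. Push the sliding jaw shut until it presses firmly on the jar and the jar is clamped between both jaws; then twist the tight cap anticlockwise (seen from above) until its threads let go, lift it clear of the jar and finish while still holding it level just above the jar's mouth, no more than about 5 cm over the rim. Do not put the cap down or let go; the jar stays upright and clamped, and everything else on the counter stays where it is.

Things in the scene. Friction and masses are not known exactly. Their poses are not given: they have to be found in the camera images.
- brace: Jar brace fixed to the counter: grey plastic board 160 mm (x) by 260 mm (y, from -90 to +170), 14 mm thick. Origin on its underside, below the axis where the clamped jar stands; z up. A fixed jaw stands at its -y side, a sliding jaw at its +y side; both are V-shaped with rubber faces, 86 mm wide, 44 mm high above the board.
- fixed_jaw: The fixed white V jaw of the brace; does not move. Origin on the brace's jar axis at the board's top face (14 mm above the counter), axes as the brace's; its block spans y = -54 to -40 mm behind the two rubber faces.
- jaw: Carriage of the sliding jaw, with a V on springs in front. Pushed along the brace's -y it shuts; it needs 10 N to slide and stays where left. Axes as the brace's, origin on its V's resting axis at the board's top: 30 to 40 mm towards +y of the jar axis at the start (40 is fully open), 0 when the V first touches the seated jar. Push 3 mm further (-3): the V gives, clamping with 8 to 10 N (18 to 20 N push in all).
- jaw_post (a point): Centre of the top of the square post (20 by 20 mm, sides along the brace's x and y, top 104 mm above the counter) by which the sliding jaw is pushed or pulled; the post lies 84 mm towards +y from the jaw's origin and stands clear for its upper 45 mm.
- jar: Loose round glass jar with toothpicks inside: 64 mm across, 108 mm high to its rim, about 0.42 kg. Straight up to 72 mm, narrowing to 48 mm across at 84 mm, then a neck 34 mm across (45 mm over three lugs). Origin at the centre of its underside, z up. It stands on the brace's board (14 mm above the counter), up to 13 mm from its clamped place.
- jar_mouth (a point): Centre of the jar's rim plane, 108 mm above the jar's underside. A springy rubber seal ring 34 mm across stands 4 mm above the rim when the cap is on and rises 5 mm more as the cap comes off.
- cap: Round steel cap screwed on the jar: 56 mm outside diameter, 26 mm high, ribbed side, 50 g. Origin at the centre of its open underside, z up; screwed on, that is 18 mm below the jar's rim, 90 mm above the jar's underside. It lets go after 45 degrees of anticlockwise turn relative to the jar; a hard stop comes at 73, so aim for 60. Once free, raise it 18 mm to clear the rim.
- holder: Bystander: bamboo toothpick holder, 42 mm across, 50 mm high, near the brace's +x edge. Origin under its centre.
- spice: Bystander: small glass spice jar with steel cap, 44 mm across, 85 mm high. Origin under its centre.
- plate: Bystander: blue melamine plate, 200 mm across, 20 mm high. Origin under its centre.
- pot: Bystander: steel sauce pot with clip-on lid, 176 mm across, 117 mm high with the lid's knob, black handle 230 mm out along its x. Origin under its centre.
- tubs: Bystander: three nested orange plastic containers, 150 by 200 mm, 99 mm high. Origin under their centre.
- spoon: Bystander: steel spoon, 170 mm long, lying on the counter.
- mug: Bystander: white mug, 76 mm across, 85 mm high. Origin under its centre.
- cap_top (a point): Centre of the cap's flat top, 26 mm above its underside (130 mm above the counter when screwed on). Turning the cap takes about 0.2 N m, and turns the jar along unless that is clamped; the sprung seal pushes the cap up with about 9 N.
There are look-alikes about, which are no part of the job. Leave any blue look-alike of the jar alone. There is more than one size of the cap; the one meant has the size given above.

How it is judged:
By the outcome, as a careful person would: the job done as asked, in the order asked, and still so for the second after the job is handed in, while the arm keeps its last pose, push and grip.
It also fails if it takes over 51 s, if anything falls off the work surface, if the arm or the gripper's body presses on something with over 40 N, if the wrist force passes 120 N, or if a joint passes its speed limit or range.

ROBOT

A 6-joint arm with a two-finger parallel gripper is mounted at the origin on the work surface. World frame = base frame: x ahead of the robot, y to its left, z up, the work surface at z = 0. Lengths are in m, angles in rad, forces in N, time in s.
With the tool pointing down it reaches from about 0.3 to 0.875 m from the base axis. Payload 6.4 kg.
Tool frame: the origin (TCP) lies between the finger pads; the fingertips stand 22 mm ahead of it and the grasp point (between the pads) lies 3 mm ahead of it; z points along the fingers, y is the line along which they close (so a half turn about z gives the same grasp; the last joint's range is limited). The gripper opens to 85 mm and grips with 20 to 120 N. Pads are 22 mm wide; open, the fingers measure 114 mm over their backs; the gripper's body (76 mm by 85 mm) begins 54 mm behind the grasp point. The pads swing forward as they close: fully open they stand 13 mm farther back than shut.
Start: joints at [0.996, 0.181, 1.607, -0, 1.354, -0.206], TCP at [0.207, 0.536, 0.253] pointing down, gripper open.
Joint ranges: [-2.99, 2.99], [-0.89, 2.07], [0.3, 2.58], [-1.14, 4.28], [0, 2.63], [-3.12, 3.12]. Speed limits (rad/s): [2.57, 2.57, 3.01, 3.14, 3.14, 3.14].

INTERFACE

Orientations are given as a unit quaternion [w, x, y, z].
In Python, from bench import ctrl, imaging, workorder gives the robot as it stands.
- The arm moves only by the shell command python3 -m pendant 'ROWS' [OPENING]. ROWS is JSON, a list of rows, each a list of 4 numbers: the shift along the tool's x, y, z in cm, then the turn about the tool's z in degrees. In form: [[dx, dy, dz, roll], ...]. A call has 1 to 12 rows; each row is the pose to reach, as a shift and turn from the pose commanded when the call began, along the tool's axes at that moment; what a row does not reach only later rows make up. A row lasts 1/12 s, in which the tool goes at most 41.7 mm and 7.16 degrees, less where a joint would pass 70% of its speed; a pose out of reach is approached as far as the arm can. A call with a gripper value outside its range is refused whole. OPENING is the opening, from 0 (shut) to 1 (fully open), set as the call begins (- or left out, the last holds). The fingers move at their own pace and stop on an object; the grip force is fixed at half the most. Time passes only in rows, so rows that repeat a pose let the fingers close. It gives the time, the measured TCP pose, the force, the opening and the grip force at its end, in the units of the state.
- ctrl.get_obs(): the state, without advancing time (a new reading comes with each control period).
- imaging.camera(name): name is "scene" or "top" or "wrist"; returns the picture (420x560x3 uint8, red, green, blue); there is no depth.
- imaging.camera_info(name): a dict with "K" (3x3 intrinsics, pixels), "T" (4x4, takes a point from camera to world coordinates); the wrist camera has in their place "tool_from_camera" (4x4, takes a point from camera to tool coordinates, whose origin is the TCP and whose axes are the flange's). Camera axes: x right, y up, looking along -z (the intrinsics and any distortion apply to the point x, -y, -z); pixel columns grow to the right and rows downward; lengths in m; the calibration is good to about 2 mm. A picture is of the moment at which its call begins: read the wrist's pose just before it. camera_info takes no time and is no camera call.
- workorder.hand_in(): hands the job in; it is judged then, once.
The state is a dict: "time_s": time; "q": joint angles; "dq": joint speeds; "joint_efforts": joint torques, N m; "eef_pos": TCP position; "eef_rot": TCP orientation; "wrist_force": force on the tool from outside, world axes, zero at the start; "torque": the same for the moment, N m; "opening": opening from 0.0 (shut) to 1.0 (fully open); "grasp_force": force on a finger pad.
Only numpy, scipy, OpenCV 4.12 (cv2) and the standard library are available. Lean on these libraries where they do the work, as an engineer would, in place of code of your own. Each camera call takes 0.05 s, during which the arm holds its last target. There are 200 camera calls.

## Working session

There is one attempt and no reset: what is moved stays moved. The work goes in short steps, Python scripts to look and compute and a shell command to move; the robot and the scene stay as the last step left them, time stands still between calls to the robot, and variables do not carry over. Pictures are saved under pics/ and viewed, at most 10 in all, crops included, and the job is handed in when it is done.

```bash
mkdir -p pics; python3 - <<'E'
from bench import ctrl, imaging
import cv2, numpy as np
o=ctrl.get_obs(); print({k:np.round(v,3) for k,v in o.items()})
for n in ("scene","top"):
    im=imaging.camera(n); cv2.imwrite(f"pics/{n}0.png",im[:,:,::-1])
    i=imaging.camera_info(n); print(n,{k:np.round(v,3).tolist() if not isinstance(v,str) else v for k,v in i.items()})
print(imaging.camera_info("wrist"))
E
```

```text
{'time_s': np.float64(0.0), 'q': array([ 0.996,  0.182,  1.608,  0.   ,  1.354, -0.206]), 'dq': array([ 0.   , -0.   , -0.003, -0.002, -0.   , -0.   ]), 'joint_efforts': array([ 1.0000e-03, -4.4485e+01, -3.5135e+01, -0.0000e+00,  9.0000e-03,
       -0.0000e+00]), 'eef_pos': array([0.207, 0.536, 0.252]), 'eef_rot': array([-0.   ,  0.183,  0.983, -0.001]), 'wrist_force': array([ 0.101, -0.733, -0.468]), 'torque': array([0.018, 0.009, 0.008]), 'grasp_force': np.float64(0.0), 'opening': np.float64(0.998)}
scene {'K': [[529.267, 0.0, 274.512], [0.0, 529.267, 212.058], [0.0, 0.0, 1.0]], 'T': [[-0.639, -0.613, 0.464, 1.197], [0.769, -0.51, 0.385, 0.474], [0.001, 0.603, 0.798, 1.208], [0.0, 0.0, 0.0, 1.0]]}
top {'K': [[474.042, 0.0, 276.851], [0.0, 474.042, 211.541], [0.0, 0.0, 1.0]], 'T': [[0.021, 0.988, -0.15, 0.323], [-1.0, 0.019, -0.019, -0.052], [-0.016, 0.15, 0.989, 1.473], [0.0, 0.0, 0.0, 1.0]]}
{'K': array([[355.99457228,   0.        , 273.20964028],
       [  0.        , 355.99457228, 204.00228699],
       [  0.        ,   0.        ,   1.        ]]), 'tool_from_camera': array([[-5.68499389e-04,  9.47551065e-01,  3.19603905e-01,
         8.19905982e-02],
       [ 9.99999387e-01,  8.42381563e-04, -7.18703693e-04,
         6.98535816e-04],
       [-9.50236887e-04,  3.19603300e-01, -9.47550963e-01,
        -1.20853002e-01],
       [ 0.00000000e+00,  0.00000000e+00,  0.00000000e+00,
         1.00000000e+00]])}
```

View pics/scene0.png

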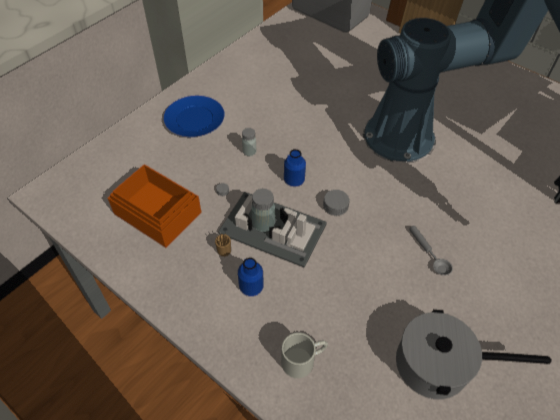

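View pics/top0.png

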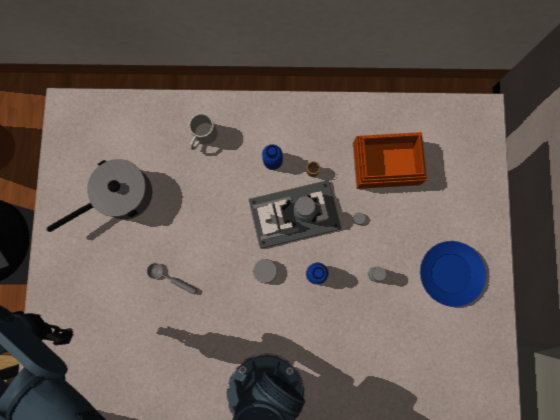

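The scene view shows the brace at about (272,225) with the jar at (263,205). In the top view the cap is at (306,207) and the sliding jaw is on the left (+y). I'll enlarge crops of both.

```bash
python3 - <<'E'
import cv2,numpy as np
a=cv2.imread("pics/top0.png")[170:260,235:355]; b=cv2.imread("pics/scene0.png")[170:275,205:345]
a=cv2.resize(a,(800,600),interpolation=cv2.INTER_CUBIC); b=cv2.resize(b,(800,600),interpolation=cv2.INTER_CUBIC)
cv2.imwrite("pics/topc.png",a);cv2.imwrite("pics/scenec.png",b)
E
```

```text
(no output)
```

View pics/topc.png

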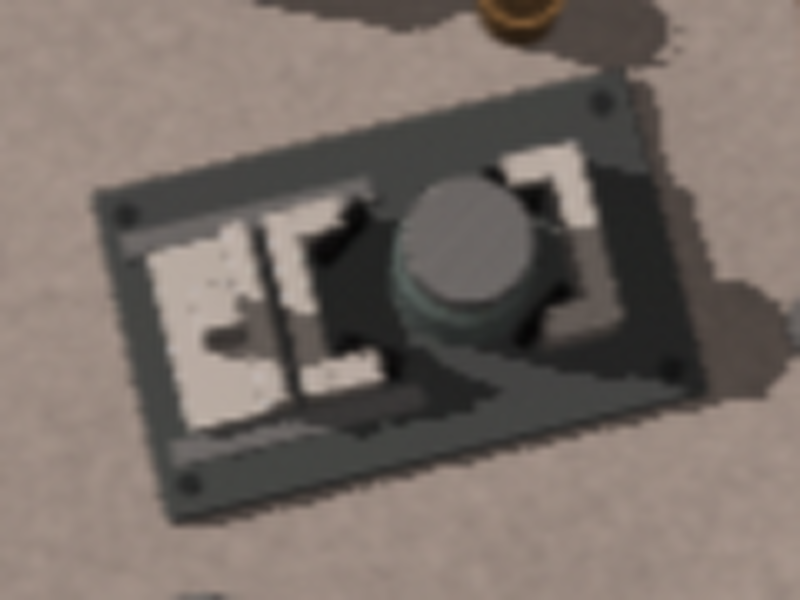

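View pics/scenec.png

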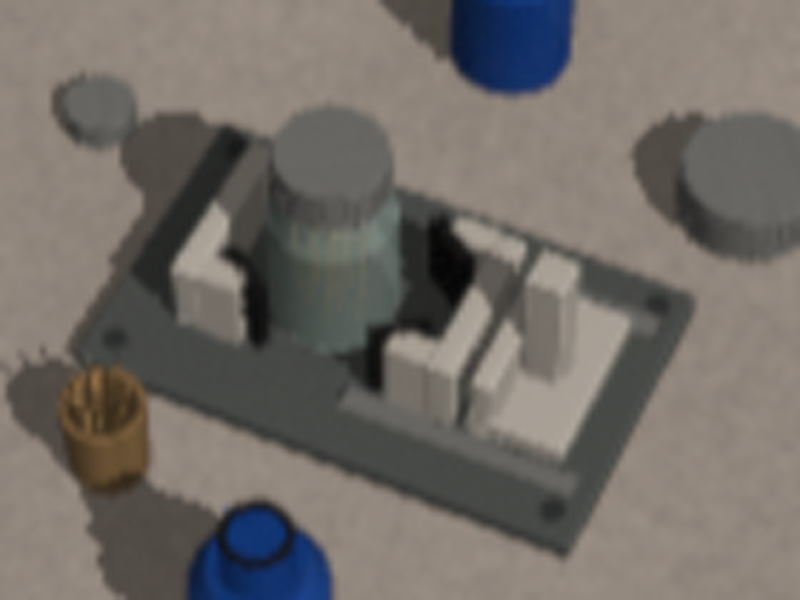

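The board's top corners show in the top crop at (95,190), (630,68), (705,390) and (172,522), and the cap top is at (470,240). In the scene crop the post top is at (553,262) and the cap top at (332,147). Next I'll turn these into positions.

```bash
cat > h.py <<'E'
import numpy as np
from bench import ctrl, imaging
from scipy.spatial.transform import Rotation as R
def ray(uv,K,T,z):
    d=T[:3,:3]@np.array([(uv[0]-K[0,2])/K[0,0],-(uv[1]-K[1,2])/K[1,1],-1]); c=T[:3,3]
    return c+d*(z-c[2])/d[2]
def at(n,uv,z):
    i=imaging.camera_info(n); return ray(uv,i["K"],i["T"],z)
def tool():
    o=ctrl.get_obs(); q=o["eef_rot"]; T=np.eye(4); T[:3,:3]=R.from_quat([q[1],q[2],q[3],q[0]]).as_matrix(); T[:3,3]=o["eef_pos"]; return T,o
E
python3 - <<'E'
from h import *
t=lambda u,v:(235+u/6.667,170+v/6.667)
s=lambda u,v:(205+u/5.714,170+v/5.714)
c=[at("top",t(*p),.014) for p in ((95,190),(630,68),(705,390),(172,522))]
c=np.array(c); print(c.round(4))
m=c.mean(0); ey=(c[0]+c[3]-c[1]-c[2])/2; ex=(c[0]+c[1]-c[2]-c[3])/2
print("len",np.linalg.norm(ey),np.linalg.norm(ex))
yaw=np.arctan2(-ey[0],ey[1]); print("yaw",np.degrees(yaw),np.degrees(np.arctan2(ex[1],ex[0])))
yaw=(np.arctan2(-ey[0],ey[1])*.62+np.arctan2(ex[1],ex[0])*.38)
Y=np.array([-np.sin(yaw),np.cos(yaw)]);X=np.array([np.cos(yaw),np.sin(yaw)])
o=m[:2]-.04*Y; print("axis",o.round(4),np.degrees(yaw))
print("cap",at("top",t(470,240),.13),at("scene",s(332,147),.13))
for n,p in (("post",at("scene",s(553,262),.104)),("capS",at("scene",s(332,147),.13)),("capT",at("top",t(470,240),.13))):
    d=p[:2]-o; print(n,p[:2].round(4),"brace xy",(d@X).round(4),(d@Y).round(4))
T,ob=tool(); print(T.round(3))
E
```

```text
[[ 0.5843  0.063   0.014 ]
 [ 0.6473 -0.1874  0.014 ]
 [ 0.4954 -0.2228  0.014 ]
 [ 0.4293  0.0228  0.014 ]]
len 0.2562523792787491 0.15805881480752348
yaw 14.593444366069205 13.85666614407207
axis [ 0.5489 -0.1199] 14.313468641710294
cap [ 0.54469487 -0.10829465  0.13      ] [ 0.54693635 -0.10333719  0.13      ]
post [0.5181 0.0037] brace xy 0.0006 0.1273
capS [ 0.5469 -0.1033] brace xy 0.0021 0.0165
capT [ 0.5447 -0.1083] brace xy -0.0013 0.0123
[[-0.933  0.36  -0.001  0.207]
 [ 0.36   0.933 -0.001  0.536]
 [ 0.    -0.001 -1.     0.252]
 [ 0.     0.     0.     1.   ]]
```

```bash
python3 -m pendant '[[-4,-3.2,0,7],[-7,-5.6,0,14],[-10,-8,0,21],[-13,-10.4,0,28],[-16,-12.8,0,35],[-19,-15.2,0,42],[-22,-17.6,0,48],[-25,-20,0,54],[-28,-22.4,0,54],[-31,-24.8,0,54],[-34,-27.2,0,54],[-36,-28.8,0,54]]' 0.6
python3 - <<'E'
from h import *
T,o=tool(); print(T.round(4)); print(T[:3,:3].T@(np.array([.5181,.0037,.25])-T[:3,3])*100, o["q"].round(3))
a=np.radians(104.3);x=T[:3,0];print("roll needed",-(104.3-np.degrees(np.arctan2(x[1],x[0]))))
E
```

```text
time_s: 1.1
eef_pos: [0.4403, 0.1351, 0.2532]
eef_rot: [0.0, 0.61, 0.792, -0.0]
wrist_force: [0.6, 1.2, 0.4]
opening: 0.598
grasp_force: 0.0
[[-2.550e-01  9.670e-01  3.000e-04  4.403e-01]
 [ 9.670e-01  2.550e-01 -7.000e-04  1.351e-01]
 [-8.000e-04  1.000e-04 -1.000e+00  2.532e-01]
 [ 0.000e+00  0.000e+00  0.000e+00  1.000e+00]]
[-14.68784095   4.17387896   0.32922759] [ 4.000e-02 -8.300e-02  1.883e+00 -1.000e-03  1.342e+00 -2.180e-01]
roll needed 0.47070069266550263
```

```bash
python3 -m pendant '[[-3,0.9,0,0],[-6,1.8,0,0],[-9,2.7,0.3,0.5],[-12,3.5,1,0.5],[-14,4.0,2,0.5],[-14.7,4.2,3,0.5],[-14.7,4.2,3,0.5]]'
python3 - <<'E'
from h import *; import cv2
T,o=tool(); im=imaging.camera("wrist"); np.save("w1T.npy",T); print(T.round(4))
cv2.imwrite("pics/w1.png",cv2.resize(im[:,:,::-1],(800,600)))
E
```

```text
time_s: 1.68
eef_pos: [0.5166, 0.0055, 0.2206]
eef_rot: [-0.002, 0.614, 0.789, -0.001]
wrist_force: [0.5, 0.8, 0.8]
opening: 0.6
grasp_force: 0.0
[[-2.457e-01  9.693e-01 -4.400e-03  5.166e-01]
 [ 9.693e-01  2.457e-01  9.000e-04  5.500e-03]
 [ 1.900e-03 -4.100e-03 -1.000e+00  2.206e-01]
 [ 0.000e+00  0.000e+00  0.000e+00  1.000e+00]]
```

View pics/w1.png

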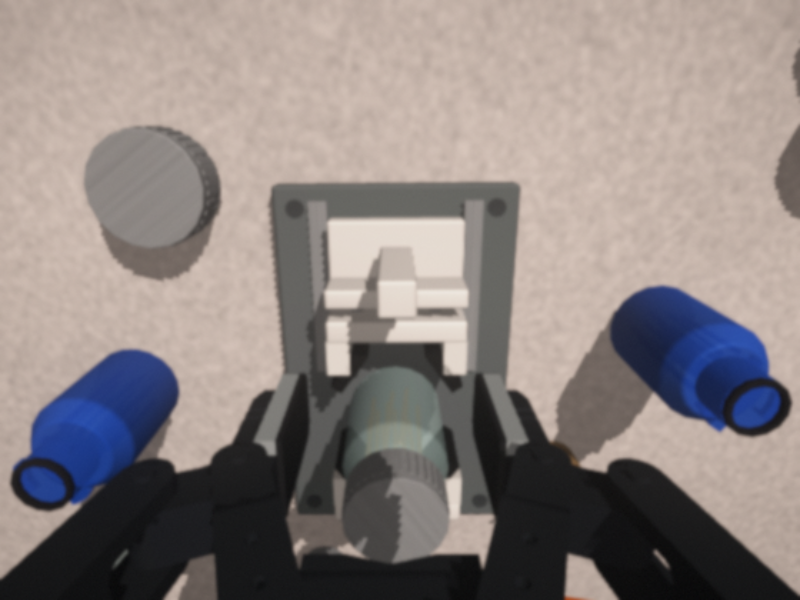

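The wrist view shows the post top at about (397,299) of 800x600, the cap top at about (396,518), and the board's far edge from (274,185) to (519,184).

```bash
cat >> h.py <<'E'
def wr(uv,z,T,s=1/1.42857):
    i=imaging.camera_info("wrist"); return ray(np.array(uv)*s,i["K"],T@i["tool_from_camera"],z)
def rel(p):
    T,o=tool(); return (T[:3,:3].T@(np.array(p)-T[:3,3])*100).round(2)
E
python3 - <<'E'
from h import *
T=np.load("w1T.npy")
p=wr((397,299),.104,T);c=wr((396,518),.13,T);a=wr((274,185),.014,T);b=wr((519,184),.014,T)
print(p,c,a,b); m=(a+b)/2; d=(b-a)[:2]; yaw=np.degrees(np.arctan2(d[1],d[0]));print("len",np.hypot(*d),yaw)
yr=np.radians(14.3);Y=np.array([-np.sin(yr),np.cos(yr)]);X=np.array([Y[1],-Y[0]])
o=m[:2]-.17*Y
for n,q in (("post",p),("cap",c)): print(n,(q[:2]-o)@X,(q[:2]-o)@Y)
print(o,rel([*p[:2],.090+.003]))
E
```

```text
[0.52026592 0.00549699 0.104     ] [ 0.54705905 -0.10167847  0.13      ] [0.43410241 0.03021778 0.014     ] [0.58465677 0.06899037 0.014     ]
len 0.15546680376234262 14.441695953201949
post -0.00034538608225279793 0.1245706271999873
cap -0.0008546497305824468 0.014098048951562712
[ 0.55136942 -0.1151286 ] [-0.24  0.39 12.86]
```

```bash
python3 -m pendant '[[-0.2,0.4,3,0],[-0.2,0.4,6,0],[-0.2,0.4,9,0],[-0.2,0.4,11.5,0],[-0.2,0.4,12.8,0],[-0.2,0.4,12.8,0]]' && python3 -m pendant '[[0,0,0,0],[0,0,0,0],[0,0,0,0],[0,0,0,0],[0,0,0,0],[0,0,0,0]]' 0.0 && python3 -c "
from h import *
T,o=tool();print(T.round(4),o['wrist_force'],o['opening'],rel([.5514+.0203,-.1151+(-.0785),.093]))"
```

```text
time_s: 2.23
eef_pos: [0.5189, 0.0078, 0.0924]
eef_rot: [-0.003, 0.612, 0.79, -0.001]
wrist_force: [-0.8, -0.1, -0.1]
opening: 0.604
grasp_force: 0.0
time_s: 2.73
eef_pos: [0.5193, 0.0056, 0.0969]
eef_rot: [-0.002, 0.613, 0.79, -0.002]
wrist_force: [-16.5, -2.7, 13.4]
opening: 0.222
grasp_force: 60.3
[[-2.496e-01  9.683e-01 -6.000e-03  5.193e-01]
 [ 9.683e-01  2.496e-01 -1.100e-03  5.600e-03]
 [ 5.000e-04 -6.100e-03 -1.000e+00  9.690e-02]
 [ 0.000e+00  0.000e+00  0.000e+00  1.000e+00]] [-16.51490149  -2.67478233  13.39830075] 0.22245081679745515 [-20.6    0.1    0.38]
```

```bash
python3 -m pendant '[[0,-0.1,-0.2,0],[0,-0.1,-0.4,0],[-0.5,-0.1,-0.4,0],[-1,-0.1,-0.4,0],[-1.5,-0.1,-0.4,0],[-2,-0.1,-0.4,0],[-2.5,-0.1,-0.4,0],[-2.8,-0.1,-0.4,0],[-3.1,-0.1,-0.4,0],[-3.4,-0.1,-0.4,0],[-3.4,-0.1,-0.4,0]]'; cat >>h.py <<'E'
yr=np.radians(14.3);Y=np.array([-np.sin(yr),np.cos(yr)]);X=np.array([Y[1],-Y[0]]);O=np.array([.55137,-.11513])
def st():
    T,o=tool(); d=T[:2,3]-O; f=o["wrist_force"]
    print("brace xy mm",(d@X*1e3).round(1),(d@Y*1e3).round(1),"z",T[2,3].round(4),"Fx,Fy,Fz",(f[:2]@X).round(1),(f[:2]@Y).round(1),f[2].round(1),"tq",o["torque"].round(2),"open",o["opening"].round(3),"q6",o["q"][5].round(2),"t",o["time_s"])
E
python3 -c "
from h import *
st()"
```

```text
time_s: 3.65
eef_pos: [0.5269, -0.0243, 0.0971]
eef_rot: [-0.004, 0.613, 0.79, 0.001]
wrist_force: [2.7, 10.3, -20.0]
opening: 0.217
grasp_force: 63.6Traceback (most recent call last):
  File "<string>", line 3, in <module>
    st()
    ~~^^
  File "h.py", line 18, in st
    print("brace xy mm",(d@X*1e3).round(1),(d@Y*1e3).round(1),"z",T[2,3].round(4),"Fx,Fy,Fz",(f[:2]@X).round(1),(f[:2]@Y).round(1),f[2].round(1),"tq",o["torque"].round(2),"open",o["opening"].round(3),"q6",o["q"][5].round(2),"t",o["time_s"])
                                                                                                                                                                                  ^^^^^^^^^^^^^^^^^^
AttributeError: 'float' object has no attribute 'round'
```

```bash
sed -i 's/f\[2\].round(1)/round(f[2],1)/; s/o\["opening"\].round(3)/round(o["opening"],3)/; s/T\[2,3\].round(4)/round(T[2,3],4)/' h.py
python3 -m pendant '[[-0.2,0,0.2,0],[-0.4,0,0.2,0],[-0.6,0,0.2,0],[-0.8,0,0.2,0],[-0.8,0,0.2,0]]' >/dev/null; python3 -c "
from h import *
st()"
python3 -m pendant '[[-0.1,0,0,0],[-0.2,0,0,0],[-0.3,0,0,0],[-0.3,0,0,0]]' >/dev/null; python3 -c "
from h import *
st()"
```

```text
brace xy mm -1.1 85.8 z 0.097 Fx,Fy,Fz -2.6 11.5 -2.4 tq [1.35 0.94 0.2 ] open 0.224 q6 -0.54 t 4.0667
brace xy mm -1.1 83.7 z 0.097 Fx,Fy,Fz -2.7 14.8 -2.0 tq [1.73 0.97 0.17] open 0.225 q6 -0.55 t 4.4
```

```bash

python3 -m pendant '[[-0.1,0,0,0],[-0.2,0,0,0],[-0.3,0,0,0],[-0.3,0,0,0]]' >/dev/null; python3 -c "
from h import *
st()"
```

```text
brace xy mm -1.1 81.7 z 0.097 Fx,Fy,Fz -2.8 19.4 0.8 tq [2.41 1.09 0.13] open 0.221 q6 -0.55 t 4.7333
```

```bash

python3 -m pendant '[[-0.1,0,0,0],[-0.1,0,0,0],[-0.1,0,0,0]]' >/dev/null; python3 -c "
from h import *
st()"
python3 -m pendant '[[0,0,0,0],[0,0,0,0],[0,0,0,0],[0,0,0,0],[0,0,-3,0],[0,0,-6,0],[0,0,-9,0],[0,0,-12,0],[0,0,-14,0],[0,0,-14,0]]' 0.6 ; python3 - <<'E'
from h import *; import cv2
st()
T,o=tool(); im=imaging.camera("wrist"); np.save("w2T.npy",T); print(T.round(4))
cv2.imwrite("pics/w2.png",cv2.resize(im[:,:,::-1],(800,600)))
E
```

```text
brace xy mm -1.1 81.1 z 0.097 Fx,Fy,Fz -2.4 20.7 0.3 tq [2.57 1.03 0.13] open 0.221 q6 -0.55 t 4.9833
time_s: 5.82
eef_pos: [0.5362, -0.0433, 0.2435]
eef_rot: [0.005, 0.613, 0.79, 0.002]
wrist_force: [0.2, -0.7, -0.3]
opening: 0.599
grasp_force: 0.0
brace xy mm 3.0 73.4 z 0.2435 Fx,Fy,Fz -0.0 -0.7 -0.3 tq [ 0.01  0.04 -0.02] open 0.599 q6 -0.55 t 5.8167
[[-0.2476  0.9688  0.0101  0.5362]
 [ 0.9688  0.2477 -0.0033 -0.0433]
 [-0.0057  0.009  -0.9999  0.2435]
 [ 0.      0.      0.      1.    ]]
```

View pics/w2.png

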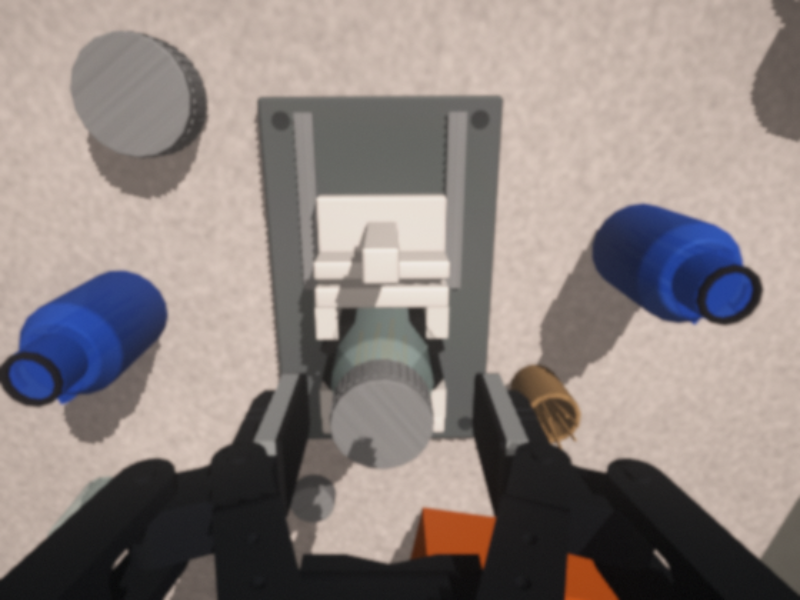

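The jaw is shut on the upright jar. The cap top's ellipse is centred at (382,424), and the holder beside the brace at (545,400) hasn't moved.

```bash
python3 - <<'E'
from h import *
T=np.load("w2T.npy")
c=wr((382,424),.13,T); p=wr((380.5,266),.104,T); m=(wr((260,98),.014,T)+wr((502,97),.014,T))/2
for n,q in (("cap",c),("post",p),("edge",m)): print(n,q,((q[:2]-O)@X*1e3).round(1),((q[:2]-O)@Y*1e3).round(1))
print("rel cap",rel([*c[:2],.118]),"rel O",rel([*O,.118]))
E
```

```text
cap [ 0.55126474 -0.11333824  0.13      ] 0.3 1.8
post [ 0.53095223 -0.03578028  0.104     ] -0.2 81.9
edge [0.50977534 0.04834656 0.014     ] 0.1 168.7
rel cap [-7.17 -0.25 12.31] rel O [-7.35 -0.28 12.31]
```

```bash
python3 -m pendant '[[-2,-0.1,0,0],[-4,-0.2,0,0],[-6,-0.25,0,0],[-7.2,-0.25,0,0],[-7.2,-0.25,3,0],[-7.2,-0.25,6,0],[-7.2,-0.25,8.5,0],[-7.2,-0.25,10.5,0],[-7.2,-0.25,12,0],[-7.2,-0.25,12.3,0],[-7.2,-0.25,12.3,0]]' 1.0 >/dev/null; python3 - <<'E'
from h import *; import cv2
st(); T,o=tool(); im=imaging.camera("wrist"); np.save("w3T.npy",T); print(T.round(4), rel([.5513,-.1134,.118]))
cv2.imwrite("pics/w3.png",im[:,:,::-1])
E
```

```text
brace xy mm -3.1 4.1 z 0.1125 Fx,Fy,Fz 0.9 0.4 0.1 tq [ 0.03 -0.03  0.04] open 1.001 q6 -0.66 t 6.7833
[[-0.2479  0.9688 -0.0035  0.5473]
 [ 0.9688  0.2479  0.0016 -0.1119]
 [ 0.0025 -0.003  -1.      0.1125]
 [ 0.      0.      0.      1.    ]] [-0.18  0.26 -0.41]
```

View pics/w3.png

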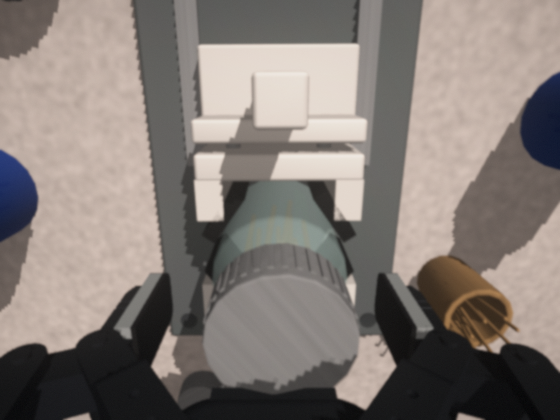

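Close up, the cap spans columns 206–357 (middle 281) while the pads' middle is at 274. The cap is therefore 2–3 mm towards tool +y, which matches the computed correction.

```bash
python3 -m pendant '[[-0.1,0.15,-0.2,0],[-0.2,0.27,-0.5,0],[-0.2,0.27,-0.5,0],[-0.2,0.27,-0.5,0]]' >/dev/null; python3 -c "
from h import *
st()"
python3 -m pendant '[[0,0,0,0],[0,0,0,0],[0,0,0,0],[0,0,0,0],[0,0,0,0],[0,0,0,0]]' 0 >/dev/null; python3 -c "
from h import *
st()"
```

```text
brace xy mm 1.5 0.8 z 0.1207 Fx,Fy,Fz 0.6 0.4 -0.1 tq [ 0.04 -0.02  0.04] open 1.0 q6 -0.66 t 7.1667
brace xy mm 0.1 1.3 z 0.1198 Fx,Fy,Fz -3.6 -0.7 5.3 tq [-0.16  0.7   0.12] open 0.633 q6 -0.66 t 7.6667
```

```bash
python3 -m pendant '[[0,0,0,-2.5],[0,0,0,-5],[0,0,0,-7.5],[0,0,0,-10],[0,0,0,-12.5],[0,0,0,-15],[0,0,0,-17.5],[0,0,0,-20],[0,0,0,-22.5],[0,0,0,-25],[0,0,0,-27.5],[0,0,0,-30]]' ; python3 -c "
from h import *
st();x=tool()[0][:2,0];print(np.degrees(np.arctan2(x[1],x[0])))"
```

```text
time_s: 8.67
eef_pos: [0.551, -0.114, 0.1198]
eef_rot: [-0.001, 0.387, 0.922, -0.001]
wrist_force: [-6.2, -1.2, 6.7]
opening: 0.629
grasp_force: 62.1
brace xy mm -0.1 1.2 z 0.1198 Fx,Fy,Fz -6.3 0.3 6.7 tq [-0.22  0.89 -0.16] open 0.629 q6 -1.19 t 8.6667
134.48021935167225
```

```bash
python3 -m pendant '[[0,0,0,-2.5],[0,0,0,-5],[0,0,0,-7.5],[0,0,0,-10],[0,0,0,-12.5],[0,0,0,-15],[0,0,0,-17.5],[0,0,0,-20],[0,0,0,-22.5],[0,0,0,-25],[0,0,0,-27.5],[0,0,0,-30]]' ; python3 - <<'E'
from h import *; import cv2
st();T,o=tool();x=T[:2,0];print(np.degrees(np.arctan2(x[1],x[0])))
cv2.imwrite("pics/s4.png",cv2.resize(imaging.camera("scene")[150:300,180:380,::-1],(800,600),interpolation=cv2.INTER_CUBIC))
E
```

```text
time_s: 9.67
eef_pos: [0.5508, -0.1146, 0.12]
eef_rot: [-0.001, 0.135, 0.991, -0.001]
wrist_force: [-7.3, -3.4, 8.0]
opening: 0.636
grasp_force: 62.2
brace xy mm -0.4 0.7 z 0.12 Fx,Fy,Fz -7.9 -1.4 8.0 tq [-0.49  1.12 -0.21] open 0.636 q6 -1.71 t 9.6667
164.47779613129688
```

View pics/s4.png

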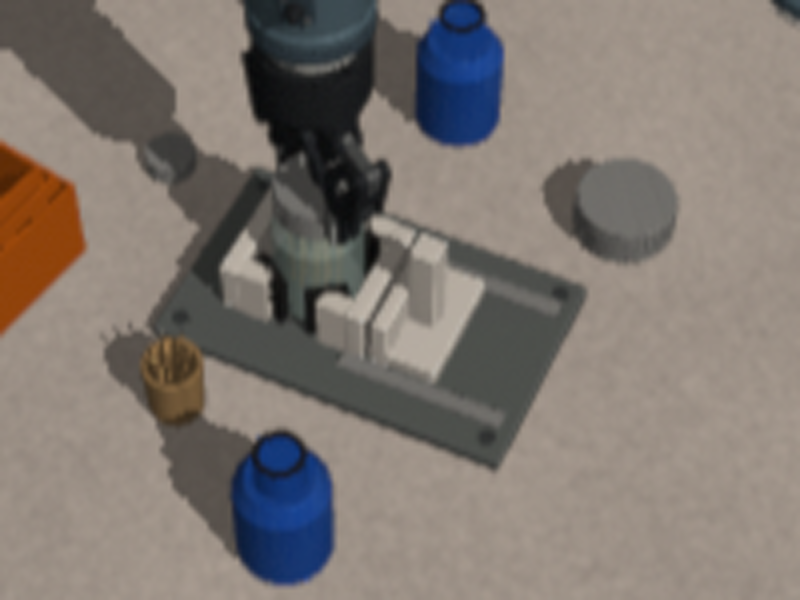

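The scene view shows the jar clamped at about (320,260), with the fingers on its cap and nothing else disturbed. A small test lift will show whether the cap is free.

```bash
python3 -m pendant '[[0,0,-0.2,0],[0,0,-0.4,0],[0,0,-0.4,0]]'>/dev/null ; python3 -c "
from h import *
st()"
```

```text
brace xy mm -0.4 0.7 z 0.1236 Fx,Fy,Fz -5.5 -2.0 4.7 tq [-0.59  0.81 -0.02] open 0.632 q6 -1.71 t 9.9667
```

```bash
python3 -m pendant '[[0,0,-0.3,0],[0,0,-0.7,0],[0,0,-1.1,0],[0,0,-1.5,0],[0,0,-1.9,0],[0,0,-2.4,0],[0,0,-2.9,0],[0,0,-3.4,0],[0,0,-3.8,0],[0,0,-3.9,0],[0,0,-3.9,0],[0,0,-3.9,0]]'>/dev/null ; python3 - <<'E'
from h import *; import cv2
st();print(tool()[0].round(4))
a=cv2.resize(imaging.camera("scene")[150:270,200:360,::-1],(400,300),interpolation=cv2.INTER_CUBIC)
b=cv2.resize(imaging.camera("wrist")[:,:,::-1],(400,300))
t=cv2.resize(imaging.camera("top")[60:360,0:530,::-1],(530,300))
m=np.zeros((600,800,3),np.uint8);m[:300,:400]=a;m[:300,400:]=b;m[300:,:530]=t
cv2.imwrite("pics/s5.png",m)
E
```

```text
brace xy mm 0.7 1.4 z 0.1623 Fx,Fy,Fz 0.6 0.4 1.1 tq [-0.    0.07  0.  ] open 0.635 q6 -1.71 t 10.9667
[[-9.630e-01  2.694e-01  2.000e-04  5.517e-01]
 [ 2.694e-01  9.630e-01 -0.000e+00 -1.136e-01]
 [-2.000e-04  0.000e+00 -1.000e+00  1.623e-01]
 [ 0.000e+00  0.000e+00  0.000e+00  1.000e+00]]
```

View pics/s5.png

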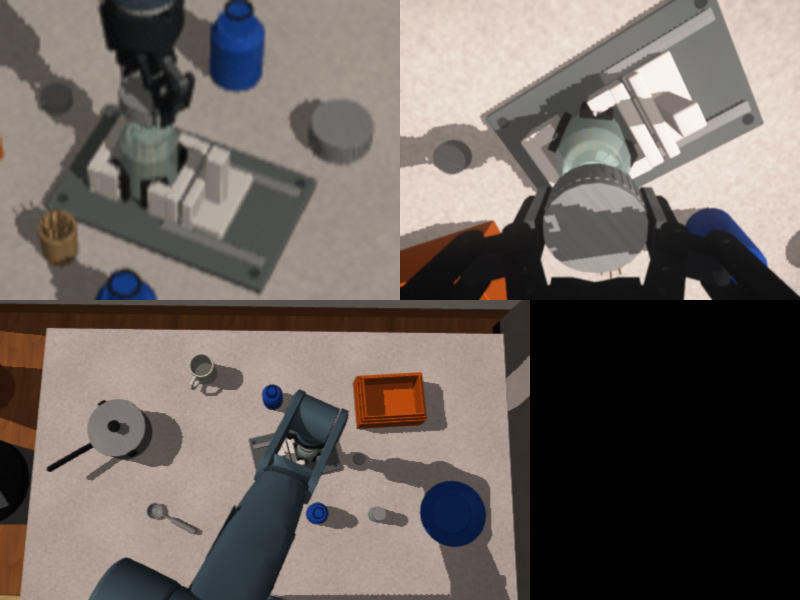

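The combined view shows the cap held level in the fingers at (595,225) of the wrist part. The jar is upright and clamped below it with its mouth exposed, and the bystanders are unmoved.

```bash
python3 -c "
from bench import workorder
print(workorder.hand_in())"
```

```text
the job is handed in; nothing more can be done
None
```

I handed the job in: the jar is clamped and upright, and its cap is unscrewed and held level about 2.5 cm above the rim, with the other objects looking unmoved in the last pictures; the verdict wasn't shown.

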